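# Pull the blade cassette from a board cutter

### The job

The board cutter is due for a blade change. Turn its depth sleeve to 2, the blade-change setting, and let go of it; then pinch in the two side catches of the blade cassette, lift the cassette up out of its bay, and finish while still holding it upright by the pinched catches about 10 cm above where it sat. Leave the tape roll, glue bottle and knife alone.

Things in the scene. Friction and masses are not known exactly. Their poses are not given: they have to be found in the camera images.
- cutter: White desktop board cutter, a flat box 150 mm (its x) by 240 mm (its y) by 60 mm high, fixed to the table. Origin: centre of its underside, on the table; z up. On its flat top (z = 60 mm), seen in its own frame, the depth sleeve stands at x 0, y +65 mm and the blade bay lies at x 0, y -60 mm.
- sleeve (a joint): Angle of the depth sleeve in rad, growing anticlockwise seen from above; range 0 to 2.18. It clicks into six settings 0 to 5, 0.436 rad (25 degrees) apart: n is at 0.436*n, so 2 is 0.873. It starts on 3, 4 or 5. About 0.1 N m takes it over a click; let go between clicks it springs to the nearer one.
- scale_two (a point): The tick of setting 2 on the cutter's top, 29 mm from the sleeve's axis. Six black radial ticks fan about the cutter's +x side of the sleeve, 25 degrees apart; each has as many black dots beyond it as its number; 0 (no dot) is the most clockwise, 62.5 degrees clockwise of the cutter's +x. A white line on the sleeve's top and a white pointer at its foot show the setting.
- sleeve_grip (a point): Point on the depth sleeve's vertical axis at the height to grip it, 26 mm above the cutter's top. The sleeve is a ribbed black upright cylinder 38 mm in diameter and 43 mm high (its top is 17 mm above this point); it can be gripped across at any yaw. z up; turns with the sleeve.
- cassette_grip (a point): Point on the blade cassette's centre line, midway between its catch pads, at the height to grip: 53 mm above its underside, 19 mm below its top. Loose grey block, 34 mm along x, 40 along y, 72 high, about 0.12 kg; z up, y the line through the catches. Seated, this point is 25 mm above the cutter's top, 85 mm above the table; its axes are parallel to the cutter's.
- bay (a point): Centre of the blade bay's mouth on the cutter's top. The seated cassette reaches 28 mm down into it with 1.5 mm of play. A tooth at the foot of each catch hooks under a lip in the bay: the cassette comes out only straight up, with both catches pushed in by about 4.5 mm or more.
- catch_left (a joint): How far the catch on the cassette's +y side is pushed in, m: 0 free, 0.006 fully in. Spring: 2 N at rest, 7 N fully in. The catches are black ribbed upright pads on the cassette's +y and -y sides, 20 mm wide (x), reaching 15 mm below and above the height of point cassette_grip; 56 mm over both pads when free, 44 mm when both are fully in.
- catch_right (a joint): The same for the catch on the cassette's -y side.
- tape: Bystander: loose grey roll of tape standing flat on the table, 96 mm in diameter, 48 mm high; origin at the centre of its underside.
- glue: Bystander: loose white glue bottle, 52 mm in diameter, 120 mm high, standing; origin at the centre of its underside. Tape and bottle stand at either end of the cutter, either way round.
- knife: Bystander: loose yellow craft knife lying beyond the cutter, 155 mm long (its x), 22 mm wide, 17 mm high; origin at its underside near its middle.
There are look-alikes about, which are no part of the job. What is shaped like the part that bears cassette_grip but pink, turquoise or yellow is not meant.

How it is judged (in metres and radians):
On the way, in this order (a step that is already met when the one before it is completed fails the run):
1. the depth sleeve is on 2 and let go, the cassette still seated in its bay (value of joint sleeve between 0.77266 and 0.97266 rad and contact force between the fingers and cutter below 0.5 N and z of cassette_grip in the frame of cutter below 0.092 m), for 0.2 s.
2. both catches pinched in by the fingers and the cassette clear of the bay (value of joint each of catch_left, catch_right above 0.004 m and contact force between the fingers and cassette above 2 N and z of cassette_grip in the frame of cutter above 0.125 m), for 0.2 s.
At the end, for the whole second after the job is handed in: The sleeve is on 2 (within 0.10 rad); the cassette is held still in the fingers by its two catches, both pushed in by more than 4 mm, upright within 0.3 rad (17 degrees), at least 70 mm above its seated height and not touching the cutter (value of joint sleeve between 0.77266 and 0.97266 rad and z of cassette_grip in the frame of cutter above 0.155 m and value of joint each of catch_left, catch_right above 0.004 m and contact force between the fingers and cassette above 2 N and contact force between cassette and cutter below 0.1 N and angle between cassette_grip's own z axis and vertical below 0.3 rad and linear speed of cassette below 0.05 m/s); the arm keeps its last pose, push and grip.
It fails at once if the tape roll is shifted by more than 30 mm or tipped (distance of tape from where it was at the start of the episode above 0.03 m or angle between tape's own z axis and vertical above 0.4 rad).
It fails at once if the glue bottle is shifted by more than 30 mm or tipped (distance of glue from where it was at the start of the episode above 0.03 m or angle between glue's own z axis and vertical above 0.4 rad).
It fails at once if the knife is shifted by more than 30 mm or tipped (distance of knife from where it was at the start of the episode above 0.03 m or angle between knife's own z axis and vertical above 0.4 rad).
It also fails if it takes over 40 s, if anything falls off the work surface, if the arm or the gripper's body presses on something with over 40 N, if the wrist force passes 120 N, or if a joint passes its speed limit or range.

### The arm

A 6-joint arm with a two-finger parallel gripper is mounted at the origin on the work surface. World frame = base frame: x ahead of the robot, y to its left, z up, the work surface at z = 0. Lengths are in m, angles in degrees, forces in N, time in s.
With the tool pointing down it reaches from about 0.3 to 0.75 m from the base axis. Payload 8.5 kg.
Tool frame: the origin (TCP) lies at the very end of the fingers, on their centre line; the grasp point (between the pads) lies 19 mm behind it; z points along the fingers, y is the line along which they close (so a half turn about z gives the same grasp; the last joint's range is limited). The gripper opens to 85 mm and grips with 20 to 120 N. Pads are 22 mm wide; open, the fingers measure 114 mm over their backs; the gripper's body (76 mm by 85 mm) begins 54 mm behind the grasp point. The pads swing forward as they close: fully open they stand 13 mm farther back than shut.
Start: joints at [-77.195, 21.807, 74.336, -0, 83.858, -12.336], TCP at [0.234, -0.498, 0.231] pointing down, gripper open.
Joint ranges: [-178.18, 178.18], [-50.72, 133.34], [12.68, 142.11], [-81.47, 261.47], [9.98, 163.14], [-165.26, 165.26]. Speed limits (degrees/s): [136.94, 136.94, 180, 180, 180, 180].

### API

Orientations are given as a 3x3 rotation matrix whose columns are the frame's x, y, z axes.
In Python, from rig import observe, cams, ticket gives the robot as it stands.
- The arm moves only by the tool move_arm, never from a script. Its arguments are lists of equal length, an entry for each row: "jaw": the finger opening in cm, from 0 to 8.54; "dp": the shift along the tool's x, y, z in cm, a list of three; "turn": the turn, a rotation vector about the tool's x, y, z in rad, a list of three. In form: {"jaw": [jaw, ...], "dp": [[tx, ty, tz], ...], "turn": [[wx, wy, wz], ...]}. A call has 1 to 12 rows; each row shifts and turns the commanded pose from where the row before left it, along the tool's axes as they then stand; what a row does not reach is not made up. A row lasts 1/12 s, in which the tool goes at most 41.7 mm and 7.16 degrees, less where a joint would pass 70% of its speed; a pose out of reach is approached as far as the arm can. A call is refused whole if a number of a shift passes 4.17 or a number of a turn 0.125, either way. A call with a gripper value outside its range is refused whole. The fingers move at their own pace and stop on an object; "force" is the grip in N (left out, the last holds). Time passes only in rows, so rows that do not move let the fingers close. It gives the time, the measured TCP pose, the force, the opening and the grip force at its end, in the units of the state.
- observe(): the state, without advancing time (a new reading comes with each control period).
- cams.get_image(name): name is "scene" or "top" or "wrist"; returns (picture, depth): 400x640x3 uint8, red, green, blue; 400x640 float32, m along the optical axis (not along the pixel's ray), 0 where there is no reading.
- cams.calibration(name): a dict with "vertical_fov" (degrees; the focal length in pixels is half the picture's height over the tangent of half this angle, whatever the lens; pixels are square), "cx", "cy" (the principal point, pixels), "view" (4x4, takes a point from world to camera coordinates); the wrist camera has in their place "tool_from_camera" (4x4, takes a point from camera to tool coordinates, whose origin is the TCP and whose axes are the flange's). Camera axes: x right, y up, looking along -z (the intrinsics and any distortion apply to the point x, -y, -z); pixel columns grow to the right and rows downward; lengths in m; the calibration is good to about 2 mm. A picture is of the moment at which its call begins: read the wrist's pose just before it. calibration takes no time and is no camera call.
- ticket.close_job(): hands the job in; it is judged then, once.
Trained networks look in the newest picture that a camera, given by its name, has taken for a name from the list of things; names that differ only in an ending like _2 or _b are one class to them, and where a whole thing is asked for, a point or a joint stands for the part that bears it (a point fixed in the world has none). Each returns a list of dicts, best first, with "p" (0 to 1); they miss things now and then, are a little off and sometimes report something else, mostly with a low value. They report only what shows in the picture. A call takes as long as a camera call. They do not tell look-alikes from the thing itself.
- cams.spot_in(camera, query): "box" ([centre column, centre row, width, height] as shares, 0 to 1, of the picture: columns of its width, rows of its height, round what is visible of it).
- cams.outline_of(camera, query): "mask" (400x640 bool, what is visible of it) and "box" ([centre column, centre row, width, height] as shares, 0 to 1, of the picture: columns of its width, rows of its height, round what is visible of it).
- cams.mark_of(camera, query): "location" ([column, row] as shares, 0 to 1, of the picture: columns of its width, rows of its height: a listed point, or the origin of a listed thing).
The state is a dict: "time_s": time; "q": joint angles; "qvel": joint speeds; "joint_efforts": joint torques, N m; "position": TCP position; "tool_rot": TCP orientation; "ft_force": force on the tool from outside, world axes, zero at the start; "wrist_torque": the same for the moment, N m; "grip_width": finger opening in m; "gripper_force": force on a finger pad.
Only numpy, scipy, OpenCV 4.12 (cv2) and the standard library are available. Lean on these libraries where they do the work, as an engineer would, in place of code of your own. Each camera call takes 0.05 s, during which the arm holds its last target. There are 200 camera calls.

## Working session

There is one attempt and no reset: what is moved stays moved. The work goes in short steps, Python scripts to look and compute and a tool call to move; the robot and the scene stay as the last step left them, time stands still between calls to the robot, and variables do not carry over. Pictures are saved under pics/ and viewed, at most 10 in all, crops included, and the job is handed in when it is done.

Besides the shell and the picture viewer there is one more tool, called as name(argument=value, ...) on one line, values as JSON. move_arm: Moves the arm, as the interface text tells. Its arguments: {"type":"object","properties":{"jaw":{"type":"array","items":{"type":"number"}},"dp":{"type":"array","items":{"type":"array","items":{"type":"number"}}},"turn":{"type":"array","items":{"type":"array","items":{"type":"number"}}},"force":{"type":"number"}},"required":["jaw","dp","turn"]}

```bash
mkdir -p pics; ls; cat > h.py <<'E'
import numpy as np, cv2
from rig import observe, cams, ticket
def K(n):
    c=cams.calibration(n); f=200/np.tan(np.radians(c["vertical_fov"]/2)); return c,f
def T(n,s=None):
    c,_=K(n)
    if "view" in c: return np.linalg.inv(np.array(c["view"]))
    s=s or observe(); M=np.eye(4); M[:3,:3]=s["tool_rot"]; M[:3,3]=s["position"]
    return M@np.array(c["tool_from_camera"])
def px2w(n,u,v,z=None,d=None,s=None):
    "pixel to world at depth d or on plane z"
    c,f=K(n); M=T(n,s); r=M[:3,:3]@np.array([(u-c["cx"])/f,-(v-c["cy"])/f,-1]); o=M[:3,3]
    return o+r*(d if d is not None else (z-o[2])/r[2])
def w2px(n,p,s=None):
    c,f=K(n); q=np.linalg.inv(T(n,s))@np.append(p,1); return c["cx"]+f*q[0]/-q[2], c["cy"]+f*q[1]/q[2]
def save(n,im): cv2.imwrite(f"pics/{n}.png",im[:,:,::-1])
E
python3 - <<'E'
from h import *
for n in("scene","top"):
    c=cams.calibration(n); print({k:c[k] for k in c})
    im,d=cams.get_image(n); save(n,im)
    for q in("cutter","sleeve_grip","cassette_grip","bay","scale_two"):
        for r in cams.mark_of(n,q)[:3]:
            print(n,q,round(r["p"],2),np.round(np.array(r["location"])*[640,400],1))
print(cams.calibration("wrist"))
E
```

```text
pics
{'vertical_fov': 46.11520746339904, 'cx': 315.0149789664859, 'cy': 193.91230847013355, 'view': array([[ 0.38332999,  0.92357092,  0.0086529 , -0.26394964],
       [-0.80955196,  0.33146678,  0.48451564,  0.38281993],
       [ 0.44461641, -0.19273435,  0.8747398 , -1.43141515],
       [ 0.        ,  0.        ,  0.        ,  1.        ]])}
scene cutter 0.58 [357.  217.2]
scene sleeve_grip 0.64 [334.4 210.4]
scene sleeve_grip 0.43 [338.  207.8]
scene cassette_grip 0.95 [335.7 205.5]
scene cassette_grip 0.85 [305.2 266.6]
scene cassette_grip 0.77 [320.4 161.8]
scene bay 0.81 [335.4 211.2]
scene bay 0.41 [338.6 204.2]
scene scale_two 0.74 [335.7 207.4]
scene scale_two 0.57 [385.5 206.8]
{'vertical_fov': 44.79464816545, 'cx': 322.3190917065501, 'cy': 194.38297534638198, 'view': array([[ 0.0034207 , -0.99997397,  0.00635271,  0.05450723],
       [ 0.99821976,  0.00379284,  0.05952242, -0.53534817],
       [-0.05954496,  0.00613779,  0.99820675, -1.28963527],
       [ 0.        ,  0.        ,  0.        ,  1.        ]])}
top cutter 0.76 [289.4 173.5]
top sleeve_grip 0.67 [259.5 165.9]
top cassette_grip 0.74 [310.  171.4]
top cassette_grip 0.72 [333.6 254.2]
top cassette_grip 0.61 [358.2 131.6]
top bay 0.93 [313.2 169.9]
top scale_two 0.91 [266.4 154.4]
top scale_two 0.23 [313.2 114.2]
{'vertical_fov': 60.5751603285941, 'cx': 324.41950543829785, 'cy': 198.8063146696714, 'tool_from_camera': array([[ 5.64802145e-05,  9.58814539e-01,  2.84032878e-01,
         7.29979547e-02],
       [ 9.99999916e-01,  6.09968571e-05, -4.04759069e-04,
         5.28474873e-04],
       [-4.05413993e-04,  2.84032877e-01, -9.58814456e-01,
        -1.41597127e-01],
       [ 0.00000000e+00,  0.00000000e+00,  0.00000000e+00,
         1.00000000e+00]])}
```

```bash
python3 - <<'E'
import cv2
im=cv2.imread("pics/top.png"); cv2.imwrite("pics/topc.png",cv2.resize(im[80:300,190:450],None,fx=3,fy=2.7,interpolation=cv2.INTER_CUBIC)[:600,:780])
E
```

```text
(no output)
```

View pics/topc.png

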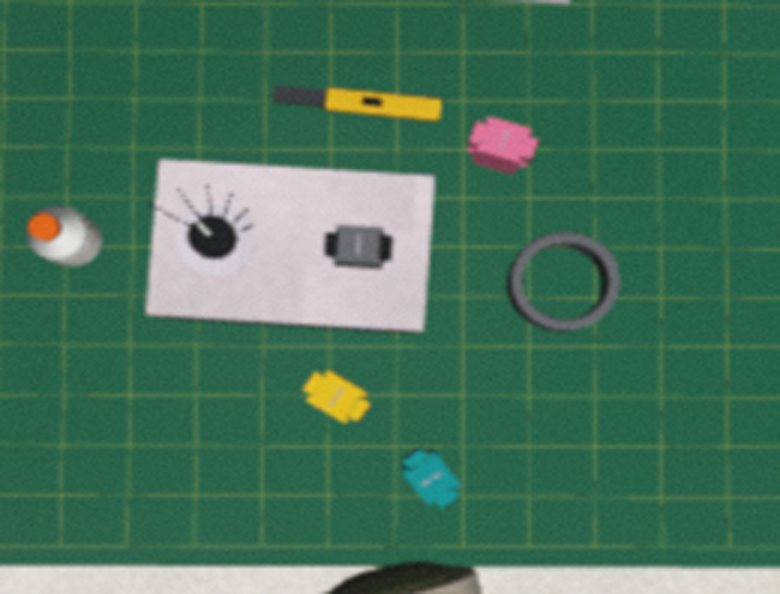

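View pics/scene.png

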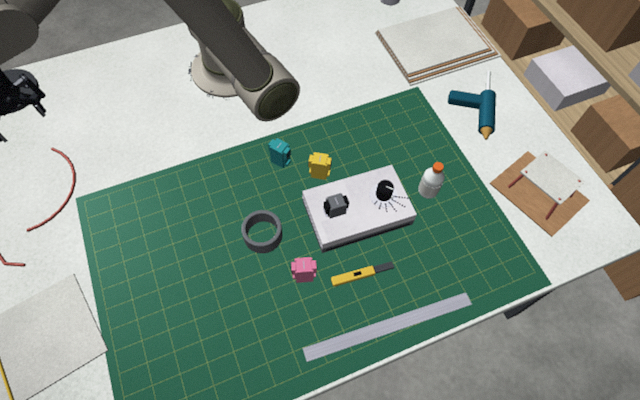

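Top-crop pixels: the grey block at (358,246), seated on the white cutter, is the cassette. The pink (503,145), yellow (336,397) and turquoise (431,478) blocks are look-alikes by colour. The sleeve is at (212,237), with its line pointing up-left, so on 4 or 5. The glue bottle is at the left end, the tape at the right, and the knife beyond.

```bash
python3 - <<'E'
from h import *
im,d=cams.get_image("top")
m=cams.outline_of("top","cutter")[0]["mask"].astype(np.uint8)
c=max(cv2.findContours(m,0,2)[0],key=cv2.contourArea)
b=cv2.boxPoints(cv2.minAreaRect(c)); W=np.array([px2w("top",u,v,z=.06) for u,v in b]); print(b,W.round(3))
o=W.mean(0); e=[W[1]-W[0],W[2]-W[1]]; print([np.linalg.norm(x) for x in e])
y=max(e,key=np.linalg.norm); y=y/np.linalg.norm(y)*np.sign(y[1]); yaw=np.degrees(np.arctan2(-y[0],y[1])); x=np.array([y[1],-y[0],0])
print("o",o,"yaw",yaw,"sleeve",o+.065*y,"cass",o-.06*y)
print("net sleeve",px2w("top",259.5,165.9,z=.086),"cass",px2w("top",310,171.4,z=.085), "bay",px2w("top",313.2,169.9,z=.06))
s=observe(); print(s["position"],s["tool_rot"],s["ft_force"],s["grip_width"])
E
```

```text
[[237.44707 197.18825]
 [242.01176 137.84706]
 [335.53528 145.04118]
 [330.97058 204.38237]] [[0.524 0.277 0.06 ]
 [0.68  0.267 0.06 ]
 [0.662 0.023 0.06 ]
 [0.507 0.034 0.06 ]]
[np.float64(0.15568513081650986), np.float64(0.24520219314718314)]
o [0.5931568  0.15020521 0.06      ] yaw -4.178241465805958 sleeve [0.59789267 0.21503246 0.06      ] cass [0.58878524 0.09036468 0.06      ]
net sleeve [0.60316003 0.21742159 0.086     ] cass [0.58969657 0.0885271  0.085     ] bay [0.59633819 0.08069592 0.06      ]
[ 0.2336726  -0.49787772  0.23134568] [[ 9.05266833e-01  4.24843453e-01  4.26010662e-05]
 [ 4.24843455e-01 -9.05266833e-01 -2.81436386e-05]
 [ 2.66086917e-05  4.35762867e-05 -9.99999999e-01]] [-0.03351577  0.31994217  0.50786372] 0.08533554583239843
```

move_arm(jaw=[8.5, 8.5, 8.5, 8.5, 8.5, 8.5, 8.5, 8.5, 8.5, 8.5], dp=[[3, -2.15, -0.35], [3, -2.15, -0.35], [3, -2.15, -0.35], [3, -2.15, -0.35], [3, -2.15, -0.35], [3, -2.15, -0.35], [3, -2.15, -0.35], [3, -2.15, -0.35], [3, -2.15, -0.35], [3, -2.15, -0.35]], turn=[[0, 0, 0], [0, 0, 0], [0, 0, 0], [0, 0, 0], [0, 0, 0], [0, 0, 0], [0, 0, 0], [0, 0, 0], [0, 0, 0], [0, 0, 0]])

```text
time_s: 1.53
position: [0.4144, -0.1741, 0.2667]
tool_rot: [[0.905, 0.425, 0.0], [0.425, -0.905, -0.0], [0.0, 0.001, -1.0]]
ft_force: [0.5, 0.2, 0.4]
grip_width: 0.0848
gripper_force: 0.0
```

move_arm(jaw=[8.5, 8.5, 8.5, 8.5, 8.5, 8.5, 8.5, 8.5, 8.5, 8.5, 8.5, 8.5], dp=[[3, -2.15, -0.35], [3, -2.15, -0.35], [3, -2.15, -0.35], [3, -2.15, -0.35], [3, -2.15, -0.35], [3, -2.15, -0.35], [3, -2.15, -0.35], [3, -2.15, -0.35], [3, -2.15, -0.35], [3, -2.15, -0.35], [0, 0, 0], [0, 0, 0]], turn=[[0, 0, 0], [0, 0, 0], [0, 0, 0], [0, 0, 0], [0, 0, 0], [0, 0, 0], [0, 0, 0], [0, 0, 0], [0, 0, 0], [0, 0, 0], [0, 0, 0], [0, 0, 0]])

```text
time_s: 2.53
position: [0.5945, 0.1477, 0.3006]
tool_rot: [[0.904, 0.427, -0.001], [0.427, -0.904, -0.0], [-0.001, -0.0, -1.0]]
ft_force: [-0.7, -0.4, 0.9]
grip_width: 0.0845
gripper_force: 0.0
```

```bash
python3 - <<'E'
from h import *
s=observe(); print(s["time_s"],s["position"].round(4) if hasattr(s["position"],'round') else s["position"],s["q"])
im,d=cams.get_image("wrist"); save("w1",im)
for q,z in(("sleeve_grip",.086),("cassette_grip",.085),("bay",.06),("scale_two",.06)):
    for r in cams.mark_of("wrist",q)[:4]:
        u,v=np.array(r["location"])*[640,400]; print(q,round(r["p"],2),round(u,1),round(v,1),px2w("wrist",u,v,z=z,s=s).round(4))
m=cams.outline_of("wrist","cutter")[0]["mask"].astype(np.uint8)
c=max(cv2.findContours(m,0,2)[0],key=cv2.contourArea)
b=cv2.boxPoints(cv2.minAreaRect(c)); W=np.array([px2w("wrist",u,v,z=.06,s=s) for u,v in b]); print(b,W.round(4))
E
```

```text
2.5333 [0.5945 0.1477 0.3006] [ 2.89950856e+00  2.64902335e+01  5.54366227e+01 -4.51396574e-03
  9.81141744e+01  6.76115260e+01]
sleeve_grip 0.84 262.9 137.3 [0.5979 0.2187 0.086 ]
cassette_grip 0.91 505.7 149.5 [ 0.6942 -0.0151  0.085 ]
cassette_grip 0.79 335.2 344.4 [0.3996 0.0402 0.085 ]
cassette_grip 0.74 304.3 275.1 [0.4711 0.1146 0.085 ]
cassette_grip 0.66 371.8 192.8 [0.593  0.0896 0.085 ]
bay 0.41 266.5 137.1 [0.5952 0.2182 0.06  ]
scale_two 0.55 283.9 109.7 [0.6303 0.2124 0.06  ]
[[186.67993  161.50414 ]
 [254.74133   42.705986]
 [447.28247  153.016   ]
 [379.22107  271.81415 ]] [[0.5315 0.2891 0.06  ]
 [0.6787 0.2658 0.06  ]
 [0.6653 0.0284 0.06  ]
 [0.5017 0.0279 0.06  ]]
```

View pics/w1.png

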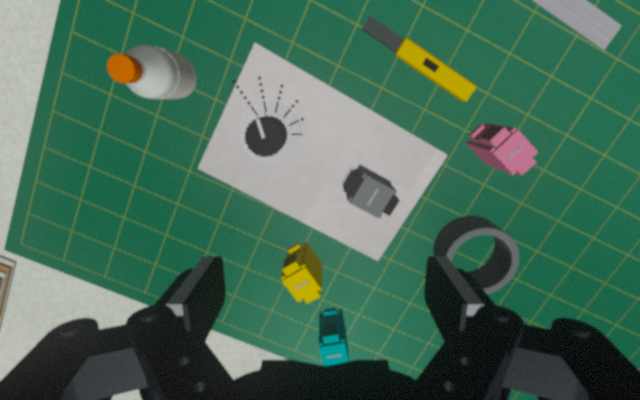

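Wrist picture: the grey cassette is at (372,190) on the cutter; pink is at (503,150), yellow at (302,275) and turquoise at (333,335). The sleeve is at (265,136) with its line toward (258,118). I'll rectify an enlarged crop to confirm the setting and the cassette.

```bash
python3 - <<'E'
from h import *
s=observe(); im,d=cams.get_image("wrist")
o=np.array([.5935,.150]); y=np.array([.073,.9973]); x=np.array([y[1],-y[0]])
def rect(cx,cy,z,half,n):
    g=np.linspace(half,-half,n); mp=np.zeros((n,n,2),np.float32)
    for i,a in enumerate(g):
        for j,b in enumerate(g):
            p=o+x*(cx+a)+y*(cy+b); mp[i,j]=w2px("wrist",[p[0],p[1],z],s)
    return cv2.remap(im,mp,None,cv2.INTER_CUBIC)
a=rect(0,.065,.06,.06,120); b=rect(0,.065,.103,.06,120); c=rect(0,-.06,.104,.06,120); e=rect(0,-.06,.06,.06,120)
S=lambda i:cv2.resize(i,(299,299),interpolation=cv2.INTER_CUBIC)
out=np.vstack([np.hstack([S(a),S(b)]),np.hstack([S(c),S(e)])])
for cx in(149,448):
  for cy in(149,448): cv2.circle(out,(cx,cy),2,(255,0,0),-1)
save("r1",out)
E
```

```text
Traceback (most recent call last):
  File "h.py", line 15, in w2px
    c,f=K(n); q=np.linalg.inv(T(n,s))@np.append(p,1); return c["cx"]+f*q[0]/-q[2], c["cy"]+f*q[1]/q[2]
                              ~^^^^^
  File "h.py", line 6, in T
    c,_=K(n)
        ~^^^
  File "h.py", line 4, in K
    c=cams.calibration(n); f=200/np.tan(np.radians(c["vertical_fov"]/2)); return c,f
ValueError: time passes only in moves, steps and waits
```

```bash
sed -i 's/^def K(n):/import functools\n@functools.cache\ndef K(n):/' h.py; cat >> h.py <<'E'
def rect(im,s,o,yaw,cx,cy,z,half,n=299):
    a=np.radians(yaw); x=np.array([np.cos(a),np.sin(a)]); y=np.array([-x[1],x[0]]); src=[]
    for i,j in((1,1),(1,-1),(-1,-1),(-1,1)):
        p=o+x*(cx+i*half)+y*(cy+j*half); src.append(w2px("wrist",[p[0],p[1],z],s))
    H=cv2.getPerspectiveTransform(np.float32(src),np.float32([[0,0],[n,0],[n,n],[0,n]]))
    r=cv2.warpPerspective(im,H,(n,n),flags=cv2.INTER_CUBIC); cv2.circle(r,(n//2,n//2),2,(255,0,0),-1); return r
E
python3 - <<'E'
from h import *
s=observe(); im,d=cams.get_image("wrist")
o=np.array([.5935,.150])
R=lambda cy,z:rect(im,s,o,-4.2,0,cy,z,.06)
save("r1",np.vstack([np.hstack([R(.065,.06),R(.065,.103)]),np.hstack([R(-.06,.104),R(-.06,.06)])]))
E
```

```text
(no output)
```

View pics/r1.png

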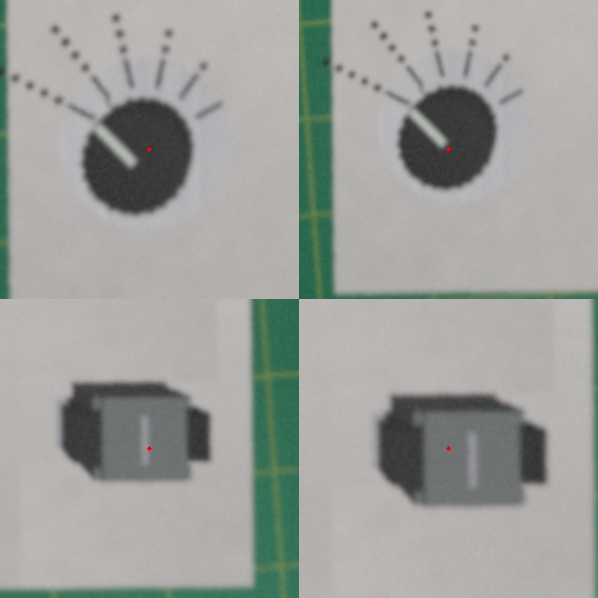

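move_arm(jaw=[8.5, 8.5, 8.5, 8.5, 8.5, 8.5, 8.5, 8.5, 8.5, 8.5], dp=[[0.72, -1.17, 2.6], [0.72, -1.17, 2.6], [0.72, -1.17, 2.6], [0.72, -1.17, 2.6], [0.72, -1.17, 2.6], [0, 0, 0], [0, 0, 0], [0, 0, 0], [0, 0, 0], [0, 0, 0]], turn=[[0, 0, 0], [0, 0, 0], [0, 0, 0], [0, 0, 0], [0, 0, 0], [0, 0, -0.116], [0, 0, -0.116], [0, 0, -0.116], [0, 0, 0], [0, 0, 0]])

```text
time_s: 3.77
position: [0.6019, 0.2142, 0.1715]
tool_rot: [[0.709, 0.705, 0.0], [0.705, -0.709, 0.0], [0.0, 0.0, -1.0]]
ft_force: [-0.2, -0.2, 0.5]
grip_width: 0.0853
gripper_force: 0.0
```

```bash
python3 - <<'E'
from h import *
s=observe(); print(s["position"],s["q"],s["tool_rot"]); im,d=cams.get_image("wrist")
for q,z in(("sleeve_grip",.086),("cassette_grip",.085),("scale_two",.06)):
    for r in cams.mark_of("wrist",q)[:4]:
        u,v=np.array(r["location"])*[640,400]; print(q,round(r["p"],2),round(u,1),round(v,1),px2w("wrist",u,v,z=z,s=s).round(4))
o=np.array([.5975,.151])
R=lambda cy,z:rect(im,s,o,-4.2,0,cy,z,.06)
save("r2",np.vstack([np.hstack([R(.065,.06),R(.065,.103)]),np.hstack([R(-.06,.104),R(-.06,.06)])]))
E
```

```text
[0.60191458 0.21424459 0.17148699] [8.99513427e+00 3.32664947e+01 6.46265428e+01 7.78210886e-06
 8.20937248e+01 5.41384262e+01] [[ 7.08872974e-01  7.05336128e-01  2.28178810e-04]
 [ 7.05336140e-01 -7.08872998e-01  3.62563171e-05]
 [ 1.87322687e-04  1.35241638e-04 -9.99999973e-01]]
sleeve_grip 0.79 320.9 206.6 [0.6007 0.2153 0.086 ]
cassette_grip 0.92 425.3 320.1 [0.5918 0.0925 0.085 ]
cassette_grip 0.81 602.1 312.0 [0.6926 0.0015 0.085 ]
scale_two 0.98 350.3 175.3 [0.6279 0.2113 0.06  ]
scale_two 0.57 317.2 207.6 [0.5919 0.211  0.06  ]
```

View pics/r2.png

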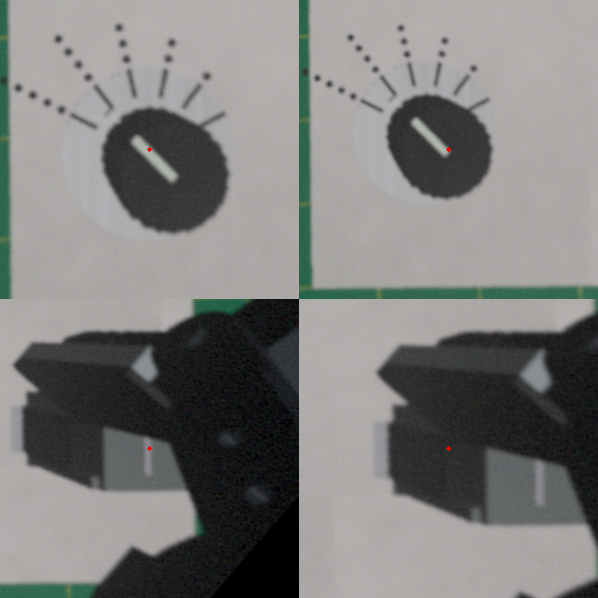

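The pointer at the foot (113,115) and the top line sit near tick 4, so the sleeve is on 4. It needs about 50° clockwise. Lowering and gripping it.

move_arm(jaw=[8.5, 8.5, 8.5, 8.5, 8.5, 3.0, 3.0, 3.0, 3.0, 3.0, 3.0], dp=[[0.1, -0.23, 2.65], [0, 0, 2.65], [0, 0, 2.65], [0, 0, 2.65], [0, 0, 0], [0, 0, 0], [0, 0, 0], [0, 0, 0], [0, 0, 0], [0, 0, 0], [0, 0, 0]], turn=[[0, 0, 0], [0, 0, 0], [0, 0, 0], [0, 0, 0], [0, 0, 0], [0, 0, 0], [0, 0, 0], [0, 0, 0], [0, 0, 0], [0, 0, 0], [0, 0, 0]], force=40)

```text
time_s: 4.88
position: [0.6009, 0.2179, 0.0676]
tool_rot: [[0.706, 0.708, 0.002], [0.708, -0.706, 0.002], [0.002, -0.0, -1.0]]
ft_force: [-4.1, 3.3, 8.4]
grip_width: 0.037
gripper_force: 40.2
```

move_arm(jaw=[3.0, 3.0, 3.0, 3.0, 3.0, 3.0, 3.0, 3.0, 3.0, 3.0], dp=[[0, -0.1, 0], [0, 0, 0], [0, 0, 0], [0, 0, 0], [0, 0, 0], [0, 0, 0], [0, 0, 0], [0, 0, 0], [0, 0, 0], [0, 0, 0]], turn=[[0, 0, 0.06], [0, 0, 0.105], [0, 0, 0.105], [0, 0, 0.105], [0, 0, 0.105], [0, 0, 0.105], [0, 0, 0.105], [0, 0, 0.105], [0, 0, 0.1], [0, 0, 0]])

```text
time_s: 5.72
position: [0.6013, 0.2167, 0.0676]
tool_rot: [[0.993, -0.114, 0.004], [-0.114, -0.994, -0.001], [0.004, 0.001, -1.0]]
ft_force: [-1.5, -4.8, 6.3]
grip_width: 0.0368
gripper_force: 40.1
```

move_arm(jaw=[8.5, 8.5, 8.5, 8.5, 8.5, 8.5, 8.5, 8.5, 8.5], dp=[[0, 0, 0], [0, 0, 0], [0, 0, 0], [0, 0, 0], [0, 0, -2.2], [0, 0, -2.2], [0, 0, -2.2], [0, 0, -2.2], [0, 0, 0]], turn=[[0, 0, 0], [0, 0, 0], [0, 0, 0], [0, 0, 0], [0, 0, 0], [0, 0, 0], [0, 0, 0], [0, 0, 0], [0, 0, 0]])

```text
time_s: 6.47
position: [0.6018, 0.2181, 0.158]
tool_rot: [[0.994, -0.107, 0.008], [-0.107, -0.994, 0.001], [0.007, -0.002, -1.0]]
ft_force: [-0.4, -0.1, 1.0]
grip_width: 0.0847
gripper_force: 0.0
```

```bash
python3 - <<'E'
from h import *
s=observe(); print(s["time_s"],s["position"],s["q"]); im,d=cams.get_image("wrist")
o=np.array([.5975,.151])
R=lambda cy,z:rect(im,s,o,-4.2,0,cy,z,.06)
save("r3",np.hstack([R(.065,.06),R(.065,.103)]))
E
```

```text
6.4667 [0.60183073 0.21810225 0.15800615] [9.34001327e+00 3.38165036e+01 6.59190541e+01 8.56603102e-03
 7.98187648e+01 1.05509086e+02]
```

View pics/r3.png

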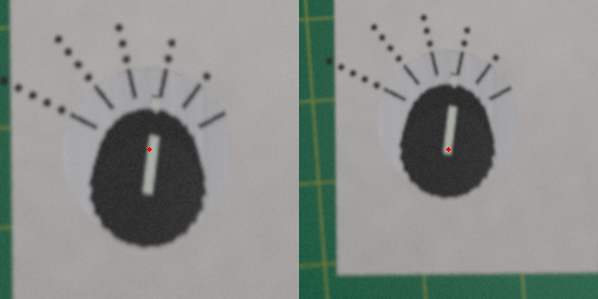

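```bash
python3 - <<'E'
from h import *
s=observe(); im,d=cams.get_image("wrist")
o=np.array([.5975,.151]); n=900
r=rect(im,s,o,-4.2,0,.065,.103,.04,n)
g=r.min(2).astype(int); yy,xx=np.mgrid[:n,:n]
# white line inside dark sleeve top
m=((g>125)&(np.hypot(xx-450,yy-480)<190)).astype(np.uint8)
k,l,st,ce=cv2.connectedComponentsWithStats(m)
for i in range(1,k):
    if st[i,4]>800:
        p=np.argwhere(l==i)[:,::-1].astype(np.float32); vx,vy,_,_=cv2.fitLine(p,1,0,.01,.01).ravel()
        sg=-np.sign(vy); print("line",st[i],ce[i].round(),"ang",np.degrees(np.arctan2(-vx*sg,-vy*sg)).round(1))
r=rect(im,s,o,-4.2,0,.065,.06,.06,n); g=r.min(2)
m=((g<135)&(np.hypot(xx-441,yy-459)>150)).astype(np.uint8)
k,l,st,ce=cv2.connectedComponentsWithStats(m)
P=[]
for i in range(1,k):
    if 60<st[i,4]<3000:
        p=np.argwhere(l==i)[:,::-1].astype(np.float32); vx,vy,_,_=cv2.fitLine(p,1,0,.01,.01).ravel(); sg=-np.sign(vy)
        print(st[i],ce[i].round(),np.degrees(np.arctan2(-vx*sg,-vy*sg)).round(1))
save("r4",r)
E
```

```text
line [ 428  291   53  177 5941] [453. 378.] ang -7.2
[345  70  26  26 530] [357.  82.] -63.4
[162 104  26  27 557] [174. 117.] -47.8
[356 117  26  27 540] [368. 130.] 19.3
[504 116  25  26 516] [516. 129.] -0.0
[191 142  27  28 565] [204. 156.] -26.6
[493 163  25  27 532] [505. 176.] 14.0
[367 164  26  27 548] [379. 177.] -21.8
[221 181  28  27 554] [235. 194.] -87.3
[ 380  205   32   90 1480] [396. 249.] 13.0
[ 460  205   46   91 1658] [488. 253.] -14.6
[608 215  26  28 572] [621. 229.] 2.6
[252 219  26  26 526] [265. 232.] 69.2
[ 546  249   61   78 1553] [576. 287.] -36.4
[ 39 250  29  28 589] [ 53. 263.] -55.0
[ 281  252   62   77 1460] [311. 291.] 37.8
[ 84 272  28  28 594] [ 98. 285.] -86.8
[128 294  28  28 594] [141. 308.] -13.0
[171 316  28  28 576] [184. 330.] -45.0
[ 597  335   81   51 1538] [637. 360.] -61.6
[ 211  339   81   51 1447] [252. 364.] 62.6
```

The line reads -7.2° while tick 2 is at -12.5°, so the joint is about 0.965, close to the tolerance limit. I'll regrip and nudge it another ~5° clockwise.

move_arm(jaw=[8.5, 8.5, 8.5, 8.5, 3.0, 3.0, 3.0, 3.0, 3.0, 3.0, 3.0, 3.0], dp=[[0, 0.1, 2.25], [0, 0, 2.25], [0, 0, 2.25], [0, 0, 2.25], [0, 0, 0], [0, 0, 0], [0, 0, 0], [0, 0, 0], [0, 0, 0], [0, 0, 0], [0, 0, 0], [0, 0, 0]], turn=[[0, 0, 0], [0, 0, 0], [0, 0, 0], [0, 0, 0], [0, 0, 0], [0, 0, 0], [0, 0, 0], [0, 0, 0], [0, 0, 0], [0, 0, 0.05], [0, 0, 0.05], [0, 0, 0]])

```text
time_s: 7.57
position: [0.6008, 0.2167, 0.0649]
tool_rot: [[0.978, -0.208, 0.003], [-0.208, -0.978, 0.0], [0.003, -0.001, -1.0]]
ft_force: [-0.7, -0.7, 6.3]
grip_width: 0.0374
gripper_force: 40.2
```

move_arm(jaw=[8.5, 8.5, 8.5, 8.5, 8.5, 8.5, 8.5, 8.5, 8.5], dp=[[0, 0, 0], [0, 0, 0], [0, 0, 0], [0, 0, 0], [0, 0, -2.2], [0, 0, -2.2], [0, 0, -2.2], [0, 0, -2.2], [0, 0, 0]], turn=[[0, 0, 0], [0, 0, 0], [0, 0, 0], [0, 0, 0], [0, 0, 0], [0, 0, 0], [0, 0, 0], [0, 0, 0], [0, 0, 0]])

```text
time_s: 8.32
position: [0.6017, 0.217, 0.1559]
tool_rot: [[0.978, -0.206, 0.008], [-0.206, -0.979, 0.001], [0.007, -0.003, -1.0]]
ft_force: [0.2, 0.5, -0.5]
grip_width: 0.085
gripper_force: 0.0
```

```bash
python3 - <<'E'
from h import *
s=observe(); print(s["time_s"],s["position"],s["tool_rot"]); im,d=cams.get_image("wrist")
o=np.array([.5975,.151]); n=900
r=rect(im,s,o,-4.2,0,.065,.103,.04,n)
g=r.min(2).astype(int); yy,xx=np.mgrid[:n,:n]
m=((g>125)&(np.hypot(xx-450,yy-480)<190)).astype(np.uint8)
k,l,st,ce=cv2.connectedComponentsWithStats(m)
for i in range(1,k):
    if st[i,4]>800:
        p=np.argwhere(l==i)[:,::-1].astype(np.float32); vx,vy,_,_=cv2.fitLine(p,1,0,.01,.01).ravel()
        sg=-np.sign(vy); print("line",st[i],ce[i].round(),"ang",np.degrees(np.arctan2(-vx*sg,-vy*sg)).round(1))
for r in cams.mark_of("wrist","cassette_grip")[:4]:
    u,v=np.array(r["location"])*[640,400]; print(round(r["p"],2),u,v,px2w("wrist",u,v,z=.085,s=s).round(4))
R=lambda cy,z:rect(im,s,o,-4.2,0,cy,z,.035,390)
save("r5",np.hstack([R(.065,.06),R(.065,.103)]))
E
```

```text
8.3167 [0.6017451  0.21695506 0.1559263 ] [[ 0.97849539 -0.20612957  0.00757436]
 [-0.20614495 -0.9785206   0.00129992]
 [ 0.00714371 -0.00283338 -0.99997047]]
line [ 430  291   66  177 5893] [461. 378.] ang -12.1
0.92 519.616 189.2 [0.5928 0.0911 0.085 ]
```

View pics/r5.png

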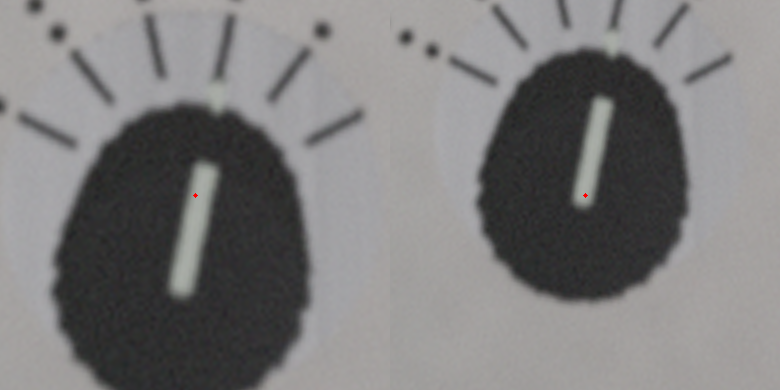

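The sleeve is on 2: the line reads -12.1° and the pointer at (217,97) is on tick 2. Next is the grey cassette at about (0.593, 0.091), cutter yaw -4.2°.

move_arm(jaw=[8.5, 8.5, 8.5, 8.5, 8.5, 8.5, 8.5, 8.5, 8.5, 8.5], dp=[[0.44, 3.12, 0], [0.44, 3.12, 0], [0.44, 3.12, 0], [0.44, 3.12, 0], [0, 0, 0], [0, 0, 0], [0, 0, 1.5], [0, 0, 1.5], [0, 0, 0], [0, 0, 0]], turn=[[0, 0, 0], [0, 0, 0], [0, 0, 0], [0, 0, 0], [0, 0, -0.067], [0, 0, -0.067], [0, 0, 0], [0, 0, 0], [0, 0, 0], [0, 0, 0]])

```text
time_s: 9.25
position: [0.5908, 0.0909, 0.1199]
tool_rot: [[0.997, -0.074, -0.003], [-0.074, -0.997, 0.0], [-0.003, 0.0, -1.0]]
ft_force: [0.1, 0.2, 0.8]
grip_width: 0.0853
gripper_force: 0.0
```

```bash
python3 - <<'E'
from h import *
s=observe(); im,d=cams.get_image("wrist"); save("w6",im)
R=np.array(s["tool_rot"]);p=np.array(s["position"])
print(p,np.degrees(np.arctan2(R[1,0],R[0,0])),R[:,2])
print("want from target tool axes cm",R.T@(np.array([.593,.0912,.066])-p)*100)
for r in cams.mark_of("wrist","cassette_grip")[:2]:
    u,v=np.array(r["location"])*[640,400]; print(round(r["p"],2),u,v,px2w("wrist",u,v,z=.085,s=s).round(4))
E
```

```text
[0.59082611 0.09089439 0.11992415] -4.246929144198586 [-3.47816346e-03  2.41293423e-04 -9.99993922e-01]
want from target tool axes cm [ 0.2333282  -0.04666729  5.39163323]
0.96 320.384 233.07999999999998 [0.592  0.0929 0.085 ]
0.93 535.296 17.2 [ 0.692  -0.0148  0.085 ]
```

View pics/w6.png

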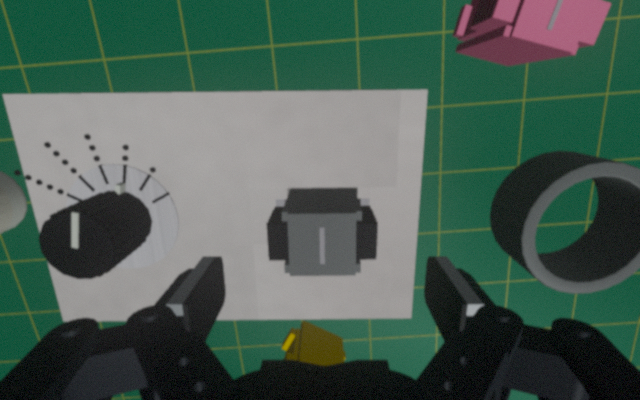

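The grey cassette is at (322,235), centred between the fingers and square to them. The tape, at (570,220), is clear of the right finger. Lowering and pinching.

move_arm(jaw=[8.5, 8.5, 8.5, 4.0, 4.0, 4.0, 4.0, 4.0, 4.0, 4.0, 4.0], dp=[[0.2, -0.1, 1.8], [0, 0, 1.8], [0, 0, 1.8], [0, 0, 0], [0, 0, 0], [0, 0, 0], [0, 0, 0], [0, 0, 0], [0, 0, 0], [0, 0, 0], [0, 0, 0]], turn=[[0, 0, 0], [0, 0, 0], [0, 0, 0], [0, 0, 0], [0, 0, 0], [0, 0, 0], [0, 0, 0], [0, 0, 0], [0, 0, 0], [0, 0, 0], [0, 0, 0]], force=40)

```text
time_s: 10.27
position: [0.5949, 0.0919, 0.0703]
tool_rot: [[0.997, -0.074, 0.005], [-0.074, -0.997, 0.0], [0.005, -0.0, -1.0]]
ft_force: [-2.4, 0.9, 8.5]
grip_width: 0.0406
gripper_force: 29.5
```

```bash
python3 - <<'E'
from h import *
im,d=cams.get_image("wrist"); save("w7",cv2.resize(im[130:400,130:510],None,fx=2,fy=2,interpolation=cv2.INTER_CUBIC)); s=observe(); print(s["grip_width"],s["gripper_force"],s["ft_force"],s["position"])
E
```

```text
0.04073262797023152 29.469645023345947 [-2.27603925  0.88879465  9.64013583] [0.59487281 0.09186039 0.07031043]
```

View pics/w7.png

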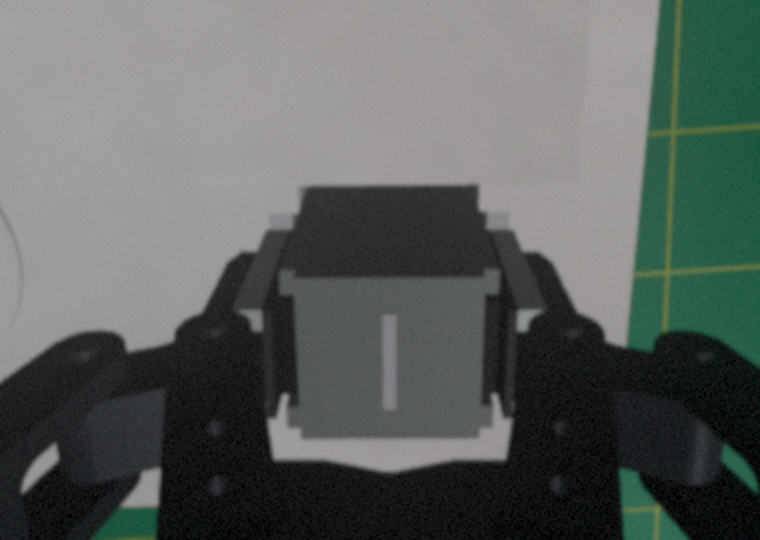

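The fingers bear on both black catch pads, about (275,350) and (505,350) in the crop, and the pads are pushed in evenly. Lifting gently first.

move_arm(jaw=[3.5, 3.5, 3.5, 3.5, 3.5, 3.5], dp=[[0, 0, 0], [0, 0, -0.4], [0, 0, -0.5], [0, 0, -0.5], [0, 0, -0.5], [0, 0, 0]], turn=[[0, 0, 0], [0, 0, 0], [0, 0, 0], [0, 0, 0], [0, 0, 0], [0, 0, 0]])

```text
time_s: 10.82
position: [0.5942, 0.0917, 0.0877]
tool_rot: [[0.997, -0.074, 0.002], [-0.074, -0.997, -0.0], [0.002, -0.0, -1.0]]
ft_force: [-0.2, 0.5, -1.6]
grip_width: 0.0394
gripper_force: 40.9
```

move_arm(jaw=[3.5, 3.5, 3.5, 3.5, 3.5, 3.5, 3.5, 3.5, 3.5, 3.5, 3.5], dp=[[0, 0, -1.2], [0, 0, -1.2], [0, 0, -1.2], [0, 0, -1.2], [0, 0, -1.2], [0, 0, -1.2], [0, 0, -1], [0, 0, 0], [0, 0, 0], [0, 0, 0], [0, 0, 0]], turn=[[0, 0, 0], [0, 0, 0], [0, 0, 0], [0, 0, 0], [0, 0, 0], [0, 0, 0], [0, 0, 0], [0, 0, 0], [0, 0, 0], [0, 0, 0], [0, 0, 0]])

```text
time_s: 11.73
position: [0.5933, 0.0917, 0.1674]
tool_rot: [[0.997, -0.074, -0.002], [-0.074, -0.997, 0.0], [-0.002, 0.0, -1.0]]
ft_force: [-0.1, -0.2, -0.7]
grip_width: 0.0394
gripper_force: 41.3
```

```bash
python3 - <<'E'
from h import *
s=observe(); print(s["position"],s["grip_width"],s["gripper_force"],s["ft_force"])
im,d=cams.get_image("wrist"); i2,_=cams.get_image("scene")
save("w8",np.hstack([cv2.resize(im,(400,250)),cv2.resize(i2[110:270,250:450],(400,250))]))
E
```

```text
[0.59328054 0.09169214 0.16740635] 0.0393584316256186 41.26544751226902 [-0.1180735  -0.21440362 -0.74019638]
```

View pics/w8.png

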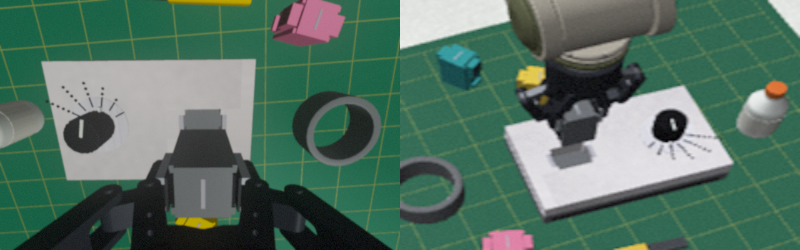

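The cassette hangs upright in the fingers above its empty bay, the sleeve is on 2, and the bystanders have not moved. Handing in.

```bash
python3 -c "
from rig import ticket; print(ticket.close_job())"
```

```text
the job is handed in; nothing more can be done
None
```

The job is handed in, though no verdict came back: sleeve on 2 (read at -12.1° against -12.5°) and let go, cassette held upright by its pinched catches about 10 cm above its bay, tape, glue and knife not touched.

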